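# Try vacuum adapter sleeves on the gauge stub and sort them

## Task

Find out which of the two loose grey sleeves on the counter fit: one at a time, slide each wide end first straight onto the steel gauge stub as far as it goes without forcing it, and put it away before taking the next. Lay any that goes fully home flat on the wooden board beside the sleeve already there, in line with the board and pointing the same way, narrow end towards the stop bar; lay any that stops short flat in the steel tray. Set them down gently and leave everything else where it is.

Things in the scene. Friction and masses are not known exactly. Their poses are not given: they have to be found in the camera images.
- sleeve_a: loose grey plastic sleeve, about 150 g, lying on the counter; octagonal, so it does not roll. 130 mm long: wide part 85 mm long, 54 mm across flats; narrow part 45 mm long, 36 mm across flats. Origin on its axis at mid-length, 27 mm above what it lies on; +x points along the axis to the wide open end (mouth), the wide part spans x = -20 to +65 mm. Looks the same outside as the others
- sleeve_a_mouth (a point): centre of the mouth plane (wide open end) of sleeve_a, on its axis, 65 mm from the origin. Bore 42 mm for the first 20 mm; deeper it is either 39 mm (goes fully home on the stub) or much narrower than the stub (stops firmly with 20 mm of stub inside, 35 mm short of home). Only trying tells which
- sleeve_b: loose grey plastic sleeve, about 150 g, lying on the counter; octagonal, so it does not roll. 130 mm long: wide part 85 mm long, 54 mm across flats; narrow part 45 mm long, 36 mm across flats. Origin on its axis at mid-length, 27 mm above what it lies on; +x points along the axis to the wide open end (mouth), the wide part spans x = -20 to +65 mm. Looks the same outside as the others
- sleeve_b_mouth (a point): centre of the mouth plane (wide open end) of sleeve_b, on its axis, 65 mm from the origin. Bore 42 mm for the first 20 mm; deeper it is either 39 mm (goes fully home on the stub) or much narrower than the stub (stops firmly with 20 mm of stub inside, 35 mm short of home). Only trying tells which
- sleeve_done: a third sleeve like the others, tested before: it already lies on the board on its +y side (axis 42 mm or so from the board centre), in line with it, narrow end towards the stop bar. Same origin and axes as the others (on the axis at mid-length, +x to the mouth). Leave it there and do not test it
- sleeve_done_mouth (a point): centre of the mouth of the sleeve that already lies on the board, 65 mm from its origin
- nozzle: loose grey upholstery nozzle lying among the sleeves: a flat head 40 mm by 110 mm, 25 mm high, with a short neck, 100 mm long in all; origin at its underside. Leave alone
- gauge: fixed gauge stand: upright grey block 70 mm wide, 40 mm deep, top 135 mm above the counter, on a dark base plate; a smooth level steel stub, 35 mm in diameter (tip chamfered to 30 mm over 6 mm), sticks out 55 mm from its front face along the stand's -x, roughly towards the robot, axis 100 mm above the counter. Origin on the counter under the front face; z up
- gauge_shoulder (a point): where the stub axis meets the front face of the block (the shoulder): a sleeve that fits has its mouth flush against this face; axes as the stand
- gauge_tip (a point): centre of the stub's free end, 55 mm from the shoulder
- board: fixed wooden draining board, 200 mm (x) by 180 mm (y), 12 mm thick, with a stop bar along its -x end (the end nearer the robot), 12 mm wide and rising 25 mm above the board. Origin at the centre of the underside; the flat top is 12 mm above it
- tray: fixed shallow steel tray, 190 mm (x) by 160 mm (y) outside, walls 5 mm thick and 18 mm high, floor 5 mm thick. Origin at the centre of the underside
- dust_cup: clear plastic dust cup standing behind the gauge, 100 mm wide, 110 mm tall; origin at its underside. Leave alone
- scraper: black scraper with rubber edge lying flat in front of the gauge, about 160 mm long, 90 mm wide at the blade, 18 mm high; origin on the counter near its middle. Leave alone
- spray_bottle: white bottle standing at the back right, 64 mm wide, 190 mm tall; origin at its underside. Leave alone
- jar: low jar standing at the back left, 70 mm wide, 65 mm tall; origin at its underside. Leave alone
- brush: wooden brush lying along the back of the counter; origin at its underside. Leave alone
There are look-alikes about, which are no part of the job. Leave any blue or red look-alike of the sleeve_b alone.

How it is judged:
By the outcome, as a careful person would: the job done as asked, in the order asked, and still so for the second after the job is handed in, with the robot touching nothing.
It also fails if it takes over 58 s, if anything falls off the work surface, if the arm or the gripper's body presses on something with over 40 N, if the wrist force passes 120 N, or if a joint passes its speed limit or range.

## Robot

A 6-joint arm with a two-finger parallel gripper is mounted at the origin on the work surface. World frame = base frame: x ahead of the robot, y to its left, z up, the work surface at z = 0. Lengths are in m, angles in rad, forces in N, time in s.
With the tool pointing down it reaches from about 0.275 to 0.875 m from the base axis. Payload 12.5 kg.
Tool frame: the origin (TCP) lies on the centre line of the jaws, within the pads' length; the fingertips stand r.finger_overhang ahead of it and the grasp point (between the pads) lies 3 mm ahead of it (r.finger_overhang is the distance from the TCP to the fingertips, in m); z points along the fingers, y is the line along which they close (so a half turn about z gives the same grasp; the last joint's range is limited). The gripper opens to 85 mm and grips with 20 to 120 N. Pads are 22 mm wide; open, the fingers measure 114 mm over their backs; the gripper's body (76 mm by 85 mm) begins 54 mm behind the grasp point. The pads swing forward as they close: fully open they stand 13 mm farther back than shut.
Start: joints at [-1.196, 0.351, 1.652, -0, 1.139, -0.085], TCP at [0.244, -0.493, 0.231] pointing down, gripper open.
Joint ranges: [-2.75, 2.75], [-0.79, 2.1], [0.01, 2.65], [-1.57, 4.71], [0.07, 3.14], [-2.87, 2.87]. Speed limits (rad/s): [2.22, 2.22, 2.79, 3.14, 3.14, 3.14].

## Interface

Orientations are given as a unit quaternion [x, y, z, w].
In Python, from cell import r, optics gives the robot as it stands. The module is installed in compiled form; this text tells all that it offers. Calls block until the motion is done:
- r.move_to(position, orientation): joint-space move of the TCP to a pose.
- r.move_linear(position, rot=None, vel=0.15): straight line of the TCP; rot=None keeps the orientation; vel is the mean speed in m/s.
- r.set_joints(angles): joint-space move.
- r.set_gripper(opening, squeeze=None): opening from 0.0 (shut) to 1.0 (fully open); squeeze is the grip in N (None keeps the last); returns when the fingers have stopped.
- r.sleep(seconds).
- r.inverse_kinematics(position, orientation): joint angles nearest the present ones, or None.
- optics.get_image(name): name is "scene" or "top" or "wrist"; returns a dict with "pixels" (480x640x3 uint8, red, green, blue), "depth" (480x640 float32, m along the optical axis (not along the pixel's ray), 0 where there is no reading), "fx", "fy", "cx", "cy" (pixels), "camera_from_world" (4x4, takes a point from world to camera coordinates); the wrist camera has in their place "mount" (4x4, takes a point from camera to tool coordinates, whose origin is the TCP and whose axes are the flange's). Camera axes: x right, y down, z forward; pixel columns grow to the right and rows downward; lengths in m; the calibration is good to about 2 mm. The wrist camera is an equidistant fisheye: a pixel r from the principal point sees the ray r / f radians off the axis. A picture is of the moment at which its call begins: read the wrist's pose just before it.
A pose or a line that the arm cannot do raises r.PlanningError and nothing moves.
- r.hand_in(): hands the job in; it is judged then, once.
Readings, each from a call of its own:
- r.current_t(): time.
- r.current_q(): joint angles.
- r.current_qvel(): joint speeds.
- r.current_effort(): joint torques, N m.
- r.current_tool_pos(): TCP position.
- r.current_ee_rot(): TCP orientation.
- r.current_contact_force(): force on the tool from outside, world axes, zero at the start.
- r.current_torque(): the same for the moment, N m.
- r.current_opening(): opening from 0.0 (shut) to 1.0 (fully open).
- r.current_finger_force(): force on a finger pad.
Only numpy, scipy, OpenCV 4.12 (cv2) and the standard library are available. Lean on these libraries where they do the work, as an engineer would, in place of code of your own. Each camera call takes 0.05 s, during which the arm holds its last target. There are 200 camera calls.

## Working session

There is one attempt and no reset: what is moved stays moved. The work goes in short steps, each a Python script; the robot and the scene stay as the last script left them, time stands still between calls to the robot, and variables do not carry over. Pictures are saved under pics/ and viewed, at most 10 in all, crops included, and the job is handed in when it is done.

```bash
mkdir -p pics; python3 - <<'E'
from cell import r, optics
import cv2, numpy as np
print(r.current_t(), r.finger_overhang, r.current_ee_rot(), r.current_q())
for n in ("scene","top"):
    d=optics.get_image(n); np.savez(n+".npz",**d)
    cv2.imwrite(f"pics/{n}.png",d["pixels"][:,:,::-1])
    print(n,d["fx"],d["cx"],d["cy"],np.round(np.linalg.inv(d["camera_from_world"]),3).tolist(),(d["depth"]>0).mean())
E
```

```text
0.0 0.022 [ 9.73688986e-01  2.27880252e-01 -8.42957807e-05 -5.85328068e-04] [-1.19557920e+00  3.51233551e-01  1.65244320e+00  2.97660073e-06
  1.13909863e+00 -8.45843959e-02]
scene 498.1390608906571 315.75685407800165 245.16873965493585 [[0.85, 0.304, -0.431, 1.036], [0.527, -0.467, 0.71, -0.777], [0.014, -0.83, -0.557, 0.769], [0.0, 0.0, 0.0, 1.0]] 0.99599609375
top 470.55661410085804 314.1094918104341 239.95163800895511 [[-0.007, -0.998, 0.061, 0.455], [-1.0, 0.007, 0.003, 0.09], [-0.004, -0.061, -0.998, 1.22], [0.0, 0.0, 0.0, 1.0]] 0.9959830729166667
```

View pics/top.png

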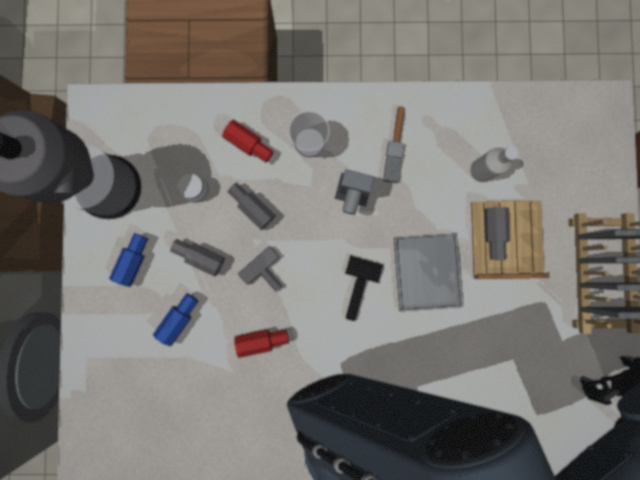

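View pics/scene.png

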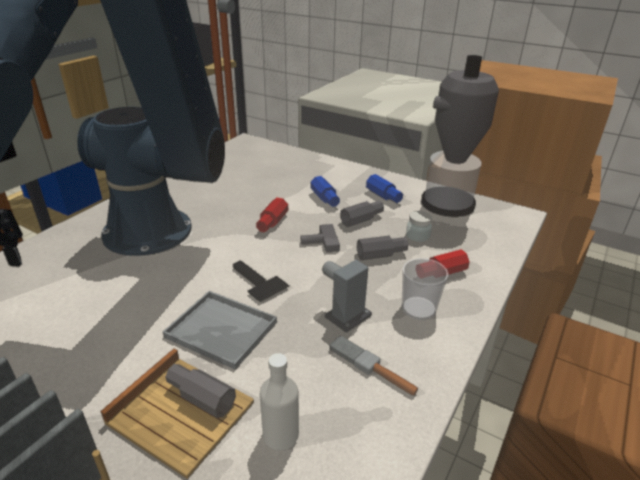

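The top view (+x up, +y left) shows one loose grey sleeve near (252,205), with its narrow end at (235,187). The other is near (200,256), with its narrow end at (175,245). The nozzle is at (262,268), the gauge block at (356,185) with its stub end at (350,210), and the scraper at (362,285). The tray is at (428,271), and the board at (508,240) with sleeve_done at (497,233). The scene view agrees.

```bash
cat > h.py <<'E'
import numpy as np, cv2
def cloud(d):
    v,u=np.mgrid[0:480,0:640]; z=d["depth"]
    P=np.stack([(u-d["cx"])/d["fx"]*z,(v-d["cy"])/d["fy"]*z,z],-1)
    T=np.linalg.inv(d["camera_from_world"]); W=P@T[:3,:3].T+T[:3,3]; W[z==0]=np.nan
    return W
def axis_rect(xy):
    (c,s,a)=cv2.minAreaRect((xy*1000).astype(np.float32)); b=cv2.boxPoints((c,s,a))
    e=[b[1]-b[0],b[2]-b[1]]; e=max(e,key=np.linalg.norm)
    return np.array(c)/1000,np.array(sorted(s)),np.degrees(np.arctan2(e[1],e[0]))
E
python3 - <<'E'
import numpy as np, cv2
from h import *
d=dict(np.load("top.npz")); W=cloud(d); img=d["pixels"]
print("counter z",[np.round(W[v,u],4).tolist() for u,v in [(300,190),(330,330),(140,200),(430,220)]])
hsv=cv2.cvtColor(img,cv2.COLOR_RGB2HSV)
m=((W[...,2]>0.012)&(W[...,2]<0.25)).astype(np.uint8); m[350:]=0
n,l,s,c=cv2.connectedComponentsWithStats(m)
for i in range(1,n):
    if s[i,4]<60: continue
    p=W[l==i]; ce,sz,a=axis_rect(p[:,:2])
    print(s[i].tolist(),"c",np.round(ce,4),"size",np.round(sz,1),"ang",round(a,1),"zmax",np.round(np.percentile(p[:,2],[50,95]),4),"mean",np.round(p.mean(0)[:2],4),"hsv",np.median(hsv[l==i],0))
E
```

```text
counter z [[0.6609, 0.1297, 0.0013], [0.2983, 0.0546, 0.0015], [0.6379, 0.5484, -0.0], [0.5799, -0.2081, 0.0003]]
[384, 106, 21, 77, 883] c [ 0.7783 -0.1209] size [ 41.7 198.9] ang -10.2 zmax [0.0189 0.0232] mean [ 0.7608 -0.1173] hsv [ 95.  11. 108.]
[289, 110, 41, 47, 1005] c [0.7878 0.1039] size [96.2 99.4] ang -0.3 zmax [0.0777 0.1118] mean [0.7999 0.1047] hsv [100.   3. 118.]
[222, 119, 52, 44, 1057] c [0.7824 0.2598] size [ 54.9 131.6] ang 55.5 zmax [0.047  0.0567] mean [0.782  0.2631] hsv [  0. 180. 132.]
[62, 144, 79, 75, 3295] c [0.6624 0.6001] size [110.5 168.6] ang -21.3 zmax [0.1348 0.1532] mean [0.6558 0.5843] hsv [113.  11.  60.]
[471, 146, 47, 36, 1072] c [ 0.7082 -0.3414] size [58.1 63.1] ang 34.3 zmax [0.1242 0.1907] mean [ 0.7027 -0.3321] hsv [ 30.   6. 120.]
[335, 169, 39, 46, 1086] c [ 0.641  -0.0035] size [ 84.4 107.5] ang -15.3 zmax [0.1205 0.1378] mean [ 0.6435 -0.0028] hsv [103.  16. 112.]
[178, 173, 32, 29, 690] c [0.663  0.3975] size [64.8 65.8] ang 14.8 zmax [0.0636 0.0682] mean [0.6608 0.3945] hsv [ 90.   8. 109.]
[227, 182, 50, 48, 977] c [0.6207 0.2558] 
[... 607 characters left out ...]
.1996] hsv [100.   8. 111.]
[170, 238, 56, 38, 1023] c [0.4918 0.3924] size [ 54.3 132.7] ang 64.9 zmax [0.0474 0.0564] mean [0.4894 0.384 ] hsv [135.   7.  87.]
[238, 246, 45, 45, 919] c [0.4446 0.2163] size [100.  109.8] ang -48.9 zmax [0.0244 0.028 ] mean [0.4575 0.2271] hsv [135.   6.  95.]
[346, 258, 36, 63, 853] c [ 0.4025 -0.0187] size [ 88.4 159.6] ang -15.7 zmax [0.0156 0.0211] mean [ 0.4115 -0.0214] hsv [110.  15.  33.]
[153, 293, 46, 53, 1135] c [0.3353 0.4392] size [ 55.8 131.3] ang -34.8 zmax [0.0463 0.0558] mean [0.3306 0.4385] hsv [111. 170. 119.]
[234, 328, 56, 22, 928] c [0.277 0.226] size [ 52.8 131.1] ang -79.0 zmax [0.0468 0.0562] mean [0.282  0.2261] hsv [  0. 175. 115.]
```

```bash
cat >> h.py <<'E'
def gauge_fit(W):
    """cloud -> stub axis line (point, yaw), front face distance"""
    P=W.reshape(-1,3); P=P[np.isfinite(P).all(1)]
    P=P[(abs(P[:,0]-.63)<.1)&(abs(P[:,1])<.08)]
    B=P[(P[:,2]>.13)&(P[:,2]<.142)]; c,s,a=axis_rect(B[:,:2])
    out=dict(block_c=c,block_s=s,block_ang=a,nB=len(B),ztop=np.median(B[:,2]))
    yaw=np.radians(a); yaw-=np.pi/2*np.round(yaw/(np.pi/2)); 
    R=np.array([[np.cos(yaw),np.sin(yaw)],[-np.sin(yaw),np.cos(yaw)]])
    L=(P[:,:2]-c)@R.T
    k=(L[:,0]<-.024)&(L[:,0]>-.09)&(abs(L[:,1])<.03)&(P[:,2]>.085)&(P[:,2]<.13)
    S=L[k]; Z=P[k,2]; out.update(yaw=np.degrees(yaw),nS=len(S))
    if len(S):
        out.update(stub_x=(S[:,0].min(),S[:,0].max()),stub_y=(S[:,1].min(),S[:,1].max()),zt=np.percentile(Z,95))
        for lo,hi in ((-.068,-.05),(-.05,-.036),(-.036,-.024)):
            q=(S[:,0]>lo)&(S[:,0]<hi)
            if q.sum()>5:
                A=np.c_[2*S[q,1],2*Z[q],np.ones(q.sum())]
                x=np.linalg.lstsq(A,S[q,1]**2+Z[q]**2,rcond=None)[0]
                out[f"circ{lo}"]=(q.sum(),S[q,1].min(),S[q,1].max(),x[0],x[1],np.sqrt(max(0,x[2]+x[0]**2+x[1]**2)))
    return out
E
python3 - <<'E'
import numpy as np
from h import *
np.set_printoptions(precision=4,suppress=True)
for n in ("top","scene"):
    d=dict(np.load(n+".npz")); W=cloud(d); print(n)
    for k,v in gauge_fit(W).items(): print("  ",k,np.round(v,4))
    P=W.reshape(-1,3); P=P[np.isfinite(P).all(1)]
    Bd=P[(P[:,2]>.03)&(P[:,2]<.09)&(abs(P[:,0]-.53)<.11)&(abs(P[:,1]+.40)<.095)]
    D=Bd[(Bd[:,0]>.45)]; 
    print("  done",*axis_rect(D[:,:2]),np.percentile(D[:,2],97),len(D))
    T=P[(P[:,2]>.008)&(P[:,2]<.03)&(abs(P[:,0]-.447)<.11)&(abs(P[:,1]+.197)<.095)]
    print("  tray",*axis_rect(T[:,:2]))
    F=P[(abs(P[:,2]-.005)<.006)&(abs(P[:,0]-.447)<.06)&(abs(P[:,1]+.197)<.05)]
    print("  floor",np.median(F[:,2]))
    for c in ((.6207,.2558),(.4918,.3924)):
        S=P[(P[:,2]>.012)&(P[:,2]<.07)&(np.hypot(P[:,0]-c[0],P[:,1]-c[1])<.08)]
        print("  sleeve",*axis_rect(S[:,:2]),np.percentile(S[:,2],97))
E
```

```text
top
   block_c [ 0.6618 -0.0092]
   block_s [40.7081 69.9269]
   block_ang 74.7012
   nB 508
   ztop 0.1353
   yaw -15.2988
   nS 320
   stub_x [-0.0753 -0.0243]
   stub_y [-0.0173  0.0171]
   zt 0.1197
   circ-0.068 [107.      -0.0173   0.0168   0.0002   0.1039   0.0147]
   circ-0.05 [87.     -0.0172  0.0169 -0.0001  0.1036  0.0151]
   circ-0.036 [71.     -0.017   0.0171  0.      0.1035  0.0151]
  done [ 0.5418 -0.3663] [ 58.0269 130.1792] 0.85643715 0.06953168082570405 1150
  tray [ 0.4528 -0.1969] [161.1343 202.2453] 3.6176736
  floor 0.005549472548668888
  sleeve [0.6207 0.2558] [ 53.7763 131.0132] 44.9096 0.05721363578977275
  sleeve [0.4918 0.3924] [ 54.339  132.6583] 64.8559 0.05700806117465392
scene
   block_c [ 0.6579 -0.009 ]
   block_s [43.4737 70.6687]
   block_ang 75.2091
   nB 415
   ztop 0.1354
   yaw -14.7909
   nS 202
   stub_x [-0.0769 -0.0354]
   stub_y [-0.0178  0.0131]
   zt 0.119
   circ-0.068 [103.      -0.0173   0.0131   0.0003   0.1026   0.0155]
   circ-0.05 [70.     -0.0178  0.0127  0.0006  0.1022  0.0161]
  done [ 0.5376 -0.365 ] [ 56.9447 135.0863] 0.65693724 0.06802747421964256 1871
  tray [ 0.4433 -0.1965] [164.5131 192.9898] 3.9993804
  floor 0.005577939692957556
  sleeve [0.6211 0.2494] [ 57.3429 134.5608] 38.12277 0.0564181200594457
  sleeve [0.4916 0.3897] [ 55.9451 141.6581] 60.211094 0.05635834563592561
```

```bash
cat >> h.py <<'E'
YG=np.radians(-15.2); AX=np.array([np.cos(YG),np.sin(YG),0]); AY=np.array([-AX[1],AX[0],0])
SH=np.array([.6612,-.0092,.100])-.0203*AX     # shoulder centre
GX=.008                                       # grasp station on the sleeve axis
def quat(yaw): return [np.cos(yaw/2),np.sin(yaw/2),0,0]
def tcp(origin,mouth_yaw):                    # TCP for a sleeve whose origin is here
    d=np.array([np.cos(mouth_yaw),np.sin(mouth_yaw),0]); return np.asarray(origin)+GX*d+[0,0,.003]
def wcloud(d,p,R):
    v,u=np.mgrid[0:480,0:640]; z=d["depth"]
    x=(u-d["cx"])/d["fx"]; y=(v-d["cy"])/d["fy"]; t=np.hypot(x,y); k=np.where(t>1e-9,np.tan(np.minimum(t,1.45))/np.maximum(t,1e-9),1)
    P=np.stack([x*k*z,y*k*z,z],-1); M=d["mount"]
    W=(P@M[:3,:3].T+M[:3,3])@R.T+p; W[(z==0)|(t>1.4)]=np.nan
    return W
E
python3 - <<'E'
from cell import r, optics
from h import *
d=optics.get_image("wrist"); print(np.round(d["mount"],3).tolist(),d["fx"])
s=1 if d["mount"][0,3]>0 else -1
y=np.radians(224.9)
for nm,p,my in (("S1",[.6207,.2558,.027],224.9),("S2",[.4918,.3924,.027],244.9),("pre",SH-AX*.14,-15.2),("home",SH-AX*.065,-15.2),("board",[.54,-.446,.039],.5),("tray",[.447,-.197,.032],3.6)):
    for o in (0,180):
        q=r.inverse_kinematics(tcp(p,np.radians(my)),quat(np.radians(my+o))); print(nm,o,None if q is None else np.round(q,2))
E
```

```text
[[-0.001, -0.963, -0.271, 0.07], [1.0, -0.001, -0.001, -0.001], [0.001, -0.271, 0.963, -0.143], [0.0, 0.0, 0.0, 1.0]] 371.64829954431775
S1 0 [ 0.32  0.79  1.46 -0.    0.89 -2.04]
S1 180 [ 0.32  0.79  1.46 -0.    0.89  1.1 ]
S2 0 [ 0.59  0.73  1.58 -0.    0.83 -2.11]
S2 180 [ 0.59  0.73  1.58 -0.    0.83  1.03]
pre 0 [-0.03  0.46  1.85 -0.    0.83  1.81]
pre 180 [-0.03  0.46  1.85 -0.    0.83 -1.34]
home 0 [-0.06  0.57  1.66 -0.    0.91  1.78]
home 180 [-0.06  0.57  1.66 -0.    0.91 -1.37]
board 0 [-0.75  0.84  1.32 -0.    0.98  0.81]
board 180 [-0.75  0.84  1.32 -0.    0.98 -2.33]
tray 0 [-0.5   0.56  1.93 -0.    0.66  1.01]
tray 180 [-0.5   0.56  1.93 -0.    0.66 -2.14]
```

```bash
cat >> h.py <<'E'
def pick(r,c,my):
    p=tcp([c[0],c[1],.027],my); q=quat(my); up=p+[0,0,.17]
    r.move_to(up,q); r.set_gripper(1.0,40); r.move_linear(p,vel=.3)
    r.set_gripper(0.0,40); print("opening",r.current_opening(),r.current_finger_force(),r.current_t())
    r.move_linear(p+[0,0,.13],vel=.3)
def pre(r,optics,name,back=.075):                    # mouth 20 mm before the tip
    q=quat(YG); p=tcp(SH-AX*(back+.065),YG)
    r.move_to(p+[0,0,.03],q); r.move_linear(p,vel=.15); r.sleep(.2)
    print("force",r.current_contact_force(),r.current_opening(),r.current_t())
    from scipy.spatial.transform import Rotation as Ro
    pp=np.array(r.current_tool_pos()); R=Ro.from_quat(r.current_ee_rot()).as_matrix()
    d=optics.get_image("wrist"); np.savez(name+".npz",p=pp,R=R,**d); cv2.imwrite(f"pics/{name}.png",d["pixels"][:,:,::-1])
    print("tcp err",pp-p)
    return wcloud(d,pp,R)
E
python3 - <<'E'
from cell import r, optics
from h import *
np.set_printoptions(precision=4,suppress=True)
pick(r,(.6207,.2558),np.radians(224.9))
W=pre(r,optics,"w1")
for k,v in gauge_fit(W).items(): print("  ",k,np.round(v,4))
E
```

```text
opening 0.6068343640438616 40.31068263575435 4.425
force [ 0.6225 -0.1389 -0.6077] 0.6135446561413102 8.7667
tcp err [ 0.0005 -0.      0.0009]
   block_c [0.5333 0.0617]
   block_s [ 5.1471 14.6917]
   block_ang 83.2251
   nB 529
   ztop 0.1355
   yaw -6.7749
   nS 0
```

View pics/w1.png

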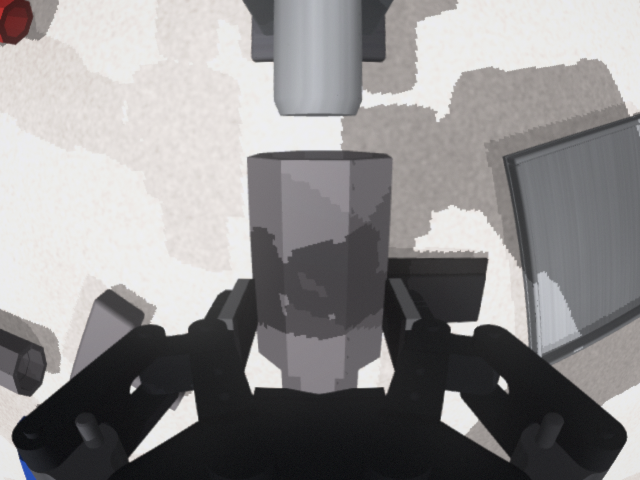

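The wrist view shows the held sleeve with its mouth at row 155, columns 247–392. The stub tip is at row 113, columns 274–362, straight ahead. I'll measure the offset from the depth.

```bash
cat >> h.py <<'E'
def align(W):
    """circle/flat fits in stand frame (s along axis from shoulder, t across, z)"""
    P=W.reshape(-1,3); P=P[np.isfinite(P).all(1)]; L=P-SH
    s,t,z=L@AX,L@AY,P[:,2]
    for lo,hi in ((-.047,-.038),(-.037,-.028),(-.028,-.02)):
        k=(s>lo)&(s<hi)&(abs(t)<.03)&(z>.09)&(z<.135)
        if k.sum()<20: continue
        top=np.percentile(z[k],98)
        print("stub",lo,k.sum(),"t",np.round([t[k].min(),t[k].max(),(t[k].min()+t[k].max())/2],4),"ztop",round(top,4))
    tip=(abs(t)<.012)&(s>-.075)&(s<-.03)&(z>.095)&(z<.125)
    if tip.any(): print("tip s",s[tip].min())
    for lo,hi in ((-.09,-.08),(-.105,-.095),(-.12,-.11)):
        k=(s>lo)&(s<hi)&(abs(t)<.04)&(z>.06)&(z<.14)
        if k.sum()<20: continue
        f=k&(abs(t)<.009); w=np.polyfit(t[f],z[f],1)
        print("sleeve",lo,k.sum(),"t",np.round([np.percentile(t[k],.5),np.percentile(t[k],99.5)],4),"mid",round((np.percentile(t[k],.5)+np.percentile(t[k],99.5))/2,4),"ztop",round(w[1],4),"roll",round(np.degrees(np.arctan(w[0])),2))
    m=(abs(t)<.009)&(z>.115)&(z<.14)&(s<-.06)
    if m.any(): print("mouth s",np.percentile(s[m],99.8))
E
python3 - <<'E'
from h import *
d=dict(np.load("w1.npz")); W=wcloud(d,d["p"],d["R"]); align(W); print(d["cx"],d["cy"])
E
```

```text
stub -0.047 2181 t [-0.0141  0.0193  0.0026] ztop 0.1191
stub -0.037 2120 t [-0.0141  0.0193  0.0026] ztop 0.1191
stub -0.028 1812 t [-0.0139  0.0195  0.0028] ztop 0.1191
tip s -0.07492474458660495
sleeve -0.09 4122 t [-0.0243  0.029 ] mid 0.0023 ztop 0.1274 roll -2.98
sleeve -0.105 3788 t [-0.0244  0.029 ] mid 0.0023 ztop 0.1273 roll -3.61
sleeve -0.12 4224 t [-0.0301  0.0343] mid 0.0021 ztop 0.1273 roll -3.22
mouth s -0.07212396867811487
318.95485466374026 230.82283900558284
```

```bash
cat >> h.py <<'E'
def offset(W):
    """(dt,dz) to add to the tool so that the sleeve axis meets the stub axis"""
    P=W.reshape(-1,3); P=P[np.isfinite(P).all(1)]; L=P-SH; s,t,z=L@AX,L@AY,P[:,2]
    def mid(lo,hi,zl,zh,rad):
        k=(s>lo)&(s<hi)&(abs(t)<.04)&(z>zl)&(z<zh); c=np.percentile(t[k],[.5,99.5]).mean()
        q=k&(abs(t-c)<.004); return np.array([c,np.median(z[q])-rad])
    a=mid(-.045,-.025,.09,.135,.0174); b=mid(-.1,-.08,.06,.14,.027)
    return a-b
def insert(r,off,depth0=-.020,grip_s=None):
    """push along the stub; returns stub depth inside at the stop (from tip)"""
    base=np.array(r.current_contact_force()); p0=np.array(r.current_tool_pos())
    f=lambda:np.array(r.current_contact_force())-base
    c=p0+AY*off[0]+[0,0,off[1]]; d=0.; last=None
    targets=[.030,.034]+list(np.arange(.036,.0475,.0018))+[.056,.064,.069]+list(np.arange(.0708,.0825,.0018))
    for x in targets:
        r.move_linear(c+AX*x,vel=.06 if x<.05 or x>.066 else .08)
        g=f(); adv=(np.array(r.current_tool_pos())-p0)@AX; lat=np.hypot(g@AY,g[2])
        print(f"x {x:.4f} adv {adv:.4f} axial {g@AX:.1f} lat {g@AY:.1f} {g[2]:.1f} t {r.current_t():.1f}")
        if g@AX<-7 or lat>15: break
    return c
E
python3 - <<'E'
from cell import r, optics
from h import *
d=dict(np.load("w1.npz")); W=wcloud(d,d["p"],d["R"]); o=offset(W); print(o)
o=np.clip(o,-.002,.002); insert(r,o)
E
```

```text
[0.00031944 0.00040888]
x 0.0300 adv 0.0298 axial -0.3 lat 0.5 0.3 t 9.5
x 0.0340 adv 0.0341 axial 0.8 lat 0.2 0.4 t 9.7
x 0.0360 adv 0.0356 axial -3.1 lat 0.2 1.5 t 10.0
x 0.0378 adv 0.0357 axial -12.4 lat 0.7 6.8 t 10.2
```

```bash
python3 - <<'E'
from cell import r, optics
from h import *
d=dict(np.load("w1.npz")); o=offset(wcloud(d,d["p"],d["R"]))
c=d["p"]+AY*o[0]+[0,0,o[1]]
r.move_linear(c+AX*.033,vel=.06); b=np.array(r.current_contact_force()); print(b)
for x in (.0355,.037,.038):
    r.move_linear(c+AX*x+[0,0,.001],vel=.06); g=np.array(r.current_contact_force())-b
    print(x,(np.array(r.current_tool_pos())-d["p"])@AX,g@AX,g@AY,g[2],r.current_opening(),r.current_t())
    if g@AX<-12: break
dd=optics.get_image("wrist"); cv2.imwrite("pics/w2.png",dd["pixels"][:,:,::-1])
E
```

```text
[-0.72289418  0.32455771 -1.56883901]
0.0355 0.035599613347048364 -2.627862358757589 0.18661591822222134 -0.007490210637439709 0.607953754959544 10.725
0.037 0.03560751112297658 -9.937454202097133 0.9648495762411304 5.647952779202346 0.6117112372672907 10.975
0.038 0.03564170869166591 -13.733985670195421 -0.7014605068402004 9.318951830298175 0.6103521014563226 11.225
```

View pics/w2.png

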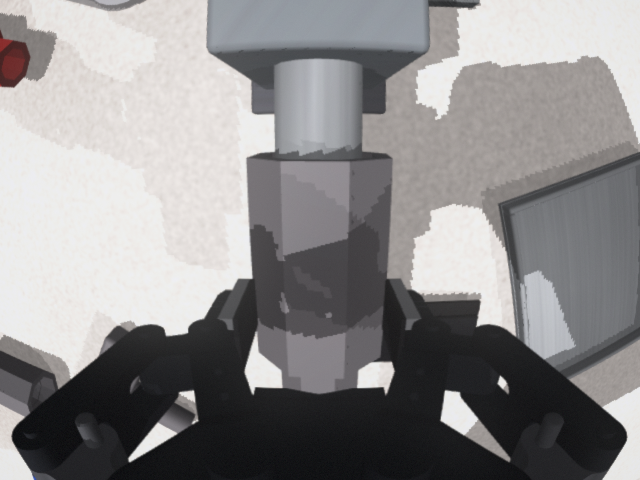

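The sleeve stops firmly with about 20 mm of stub inside, in the same place after a shift: the shoulder gap in the picture runs from row 60 to row 155. It stops short, so it goes in the tray.

```bash
cat >> h.py <<'E'
def retract(r,x=.06):
    p=np.array(r.current_tool_pos()); r.move_linear(p-AX*x,vel=.15); r.move_linear(p-AX*x+[0,0,.06],vel=.25)
def place(r,c,zaxis,my,op=.72):
    p=tcp([c[0],c[1],zaxis],my); r.move_to(p+[0,0,.1],quat(my)); r.move_linear(p+[0,0,.006],vel=.2); r.sleep(.15)
    b=r.current_contact_force()[2]
    for dz in np.arange(.0045,-.004,-.001):
        r.move_linear(p+[0,0,dz],vel=.03); f=r.current_contact_force()[2]-b
        if f>1.5: break
    print("dz",dz,"f",f,"tcp z",r.current_tool_pos()[2]-p[2])
    r.set_gripper(op); r.sleep(.1); q=np.array(r.current_tool_pos()); r.move_linear(q+[0,0,.12],vel=.25); print("t",r.current_t())
E
python3 - <<'E'
from cell import r, optics
from h import *
np.set_printoptions(precision=4,suppress=True)
retract(r); y=np.radians(3.6)
place(r,np.array([.447,-.197])+.015*np.array([np.sin(y),-np.cos(y)]),.032,y)
pick(r,(.4918,.3924),np.radians(244.9))
W=pre(r,optics,"w3"); print(offset(W)); align(W)
d=optics.get_image("top"); np.savez("top2.npz",**d); cv2.imwrite("pics/top2.png",cv2.resize(d["pixels"][150:390,150:550,::-1],(800,480)))
E
```

```text
dz 0.0014999999999999996 f 12.6310967941365 tcp z 0.0022230576005022457
t 15.9833
opening 0.6161403756393805 40.09573104791343 20.1
force [ 0.1891  0.3702 -2.5818] 0.61258833181707 24.5
tcp err [0.0005 0.     0.0009]
[0.0006 0.    ]
stub -0.047 2183 t [-0.0142  0.0193  0.0026] ztop 0.1191
stub -0.037 2135 t [-0.0142  0.0194  0.0026] ztop 0.1191
stub -0.028 1813 t [-0.0139  0.0194  0.0028] ztop 0.1191
tip s -0.07476680295674368
sleeve -0.09 4135 t [-0.0247  0.0285] mid 0.0019 ztop 0.1278 roll -4.43
sleeve -0.105 3795 t [-0.0245  0.0288] mid 0.0022 ztop 0.1277 roll -4.24
sleeve -0.12 4232 t [-0.0301  0.0344] mid 0.0021 ztop 0.1277 roll -4.35
mouth s -0.07228935146124338
```

View pics/top2.png

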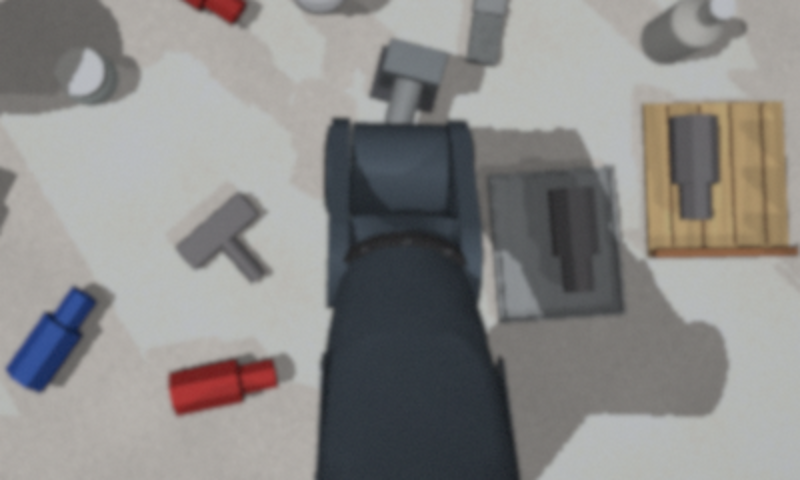

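View pics/w3.png

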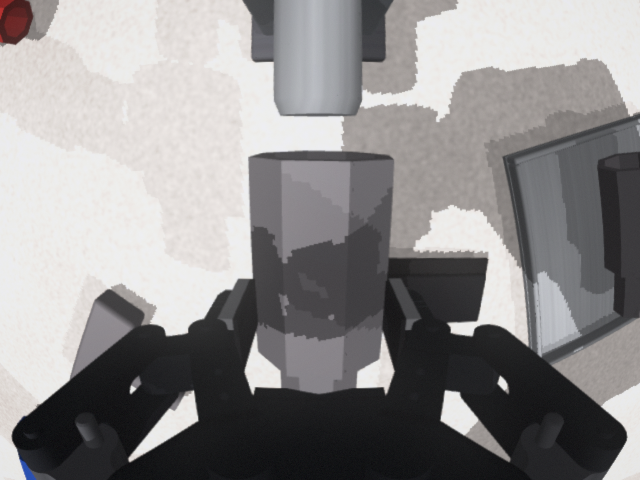

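The top crop shows the first sleeve flat in the tray at (573,240). The second is held, lined up with the stub (mouth at row 155, stub tip at row 113). Inserting it now.

```bash
sed -i 's/np.arange(.0045,-.004,-.001)/np.arange(.0045,-.004,-.0005)/' h.py; python3 - <<'E'
from cell import r, optics
from h import *
d=dict(np.load("w3.npz")); o=offset(wcloud(d,d["p"],d["R"]))
insert(r,o); print(r.current_opening())
dd=optics.get_image("wrist"); cv2.imwrite("pics/w4.png",dd["pixels"][:,:,::-1])
E
```

```text
x 0.0300 adv 0.0298 axial -0.4 lat -0.2 0.9 t 25.3
x 0.0340 adv 0.0341 axial -0.4 lat 0.2 0.3 t 25.5
x 0.0360 adv 0.0361 axial -0.6 lat -0.1 -0.4 t 25.8
x 0.0378 adv 0.0379 axial -0.5 lat 0.6 0.0 t 26.0
x 0.0396 adv 0.0397 axial -0.1 lat 0.9 -0.3 t 26.3
x 0.0414 adv 0.0415 axial -0.4 lat 0.9 -0.4 t 26.5
x 0.0432 adv 0.0433 axial -0.2 lat 0.0 0.4 t 26.8
x 0.0450 adv 0.0451 axial 0.1 lat -1.0 0.7 t 27.0
x 0.0468 adv 0.0469 axial -0.0 lat 0.0 1.4 t 27.3
x 0.0560 adv 0.0562 axial -1.3 lat 0.7 -0.5 t 27.5
x 0.0640 adv 0.0641 axial 0.9 lat 0.0 -0.9 t 27.8
x 0.0690 adv 0.0691 axial -0.5 lat 0.6 -0.3 t 28.0
x 0.0708 adv 0.0706 axial -1.4 lat 0.5 0.7 t 28.3
x 0.0726 adv 0.0707 axial -10.9 lat -0.5 6.0 t 28.5
0.6105310200553159
```

View pics/w4.png

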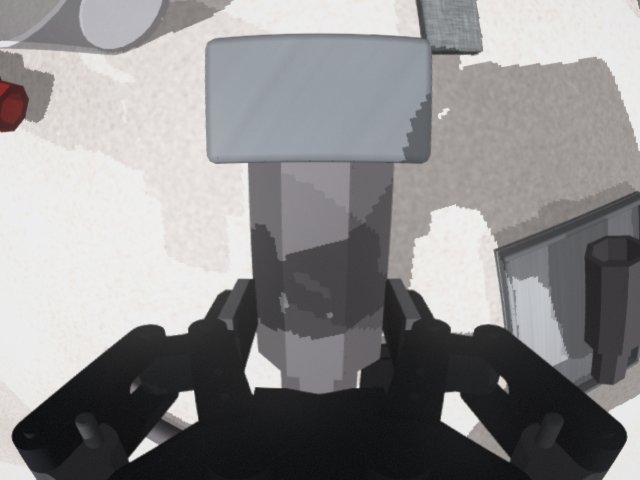

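The sleeve is fully home: its mouth is flush with the block face at row 162, and it stopped 35 mm further on than the first. It goes on the board.

```bash
python3 - <<'E'
from cell import r, optics
from h import *
np.set_printoptions(precision=4,suppress=True)
retract(r,.08)
place(r,(.538,-.446),.039,np.radians(.4))
r.move_to([.40,.05,.3],quat(0)); r.sleep(.3); print(r.current_t())
d=optics.get_image("top"); W=cloud(d); cv2.imwrite("pics/top3.png",d["pixels"][:,:,::-1])
P=W.reshape(-1,3); P=P[np.isfinite(P).all(1)]
for nm,lo,hi,z in (("new",-.495,-.41,.03),("done",-.40,-.31,.03),("tray",-.25,-.15,.026)):
    x0=.45 if nm!="tray" else .36
    k=(P[:,2]>z)&(P[:,2]<.1)&(P[:,0]>x0)&(P[:,0]<x0+.18)&(P[:,1]>lo)&(P[:,1]<hi); print(nm,*axis_rect(P[k,:2]),np.percentile(P[k,2],[50,97]))
E
```

```text
dz 0.0015000000000000022 f 4.805570245337094 tcp z 0.0018954263805216892
t 34.9333
37.1667
new [ 0.5426 -0.4491] [ 56.9883 129.2505] -0.9980268 [0.0585 0.0695]
done [ 0.5419 -0.3656] [ 57.4212 130.3422] 0.44570133 [0.0588 0.0694]
tray [ 0.4527 -0.215 ] [ 55.3522 129.6224] 2.604432 [0.0522 0.0625]
```

View pics/top3.png

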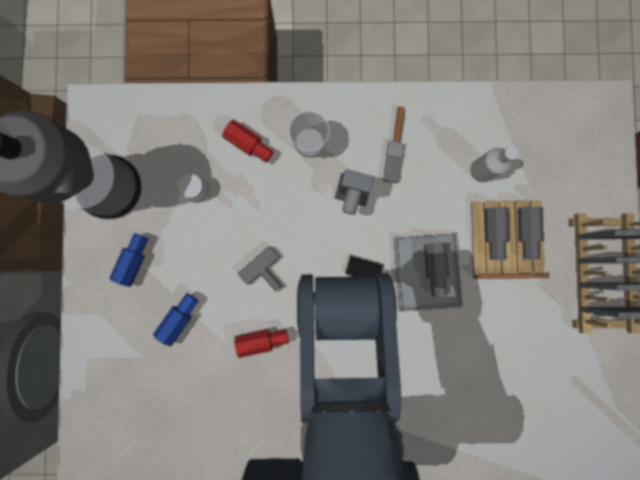

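The two board sleeves lie side by side at (497,233) and (531,233), pointing the same way and about 1° out of line with the board. The other sleeve is flat in the tray at (437,268), and nothing else has moved.

```bash
python3 -c "
from cell import r
print(r.hand_in())"
```

```text
the job is handed in; nothing more can be done
None
```

Job handed in at about 37 s of the 58 s allowed: the sleeve that stopped 35 mm short lies flat in the tray, and the one that went fully home lies on the board beside sleeve_done, narrow end towards the stop bar.

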